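# Put an exposed roll film away in the light-tight film safe

## Task

Put the exposed roll film that lies on the bench away in the film safe: slide the safe's cover open, stand the roll upright in the empty cell next to the other two, slide the cover fully shut over all three, and then turn the catch knob counter-clockwise until it clicks over and holds the cover. Leave the graduate, the small bottle, the film can and the empty spool standing where they are.

Things in the scene. Friction and masses are not known exactly. Their poses are not given: they have to be found in the camera images.
- roll: the loose exposed roll film, lying on its side on the bench, 63 mm long and 25 mm across: two black flanges of 25 mm, white paper of 23.6 mm wound between them and a brown sealing band round the middle. Origin at its centre, z along its axis (the two ends are alike). While it lies, its centre is 12.5 mm above the bench. It weighs about 35 g.
- stored_roll_a: a like roll that already stands upright in a cell of the safe, 63 mm long and 25 mm across: two black flanges of 25 mm, white paper of 23.6 mm wound between them and a brown sealing band round the middle. Origin at its centre, z along its axis (the two ends are alike).
- stored_roll_b: the other like roll that already stands upright in a cell of the safe, 63 mm long and 25 mm across: two black flanges of 25 mm, white paper of 23.6 mm wound between them and a brown sealing band round the middle. Origin at its centre, z along its axis (the two ends are alike).
- felt_pad: square of grey felt, 30 mm, on the floor of the empty cell (hidden in the others). Origin at its centre, 9 mm above the bench, axes of the safe: the roll shall stand here, its centre then 40.5 mm above the bench.
- film_safe: low grey metal box, fixed. Origin at bench height under the middle of its compartment; x front wall to rear, y along the row of cells towards the catch side, z up. Outside x -56..90, y -66..66 mm, 86.5 mm high. Compartment x -45..40, y -60..60, floor at z 9 mm; a black insert (to z 31) forms three 34 mm square cells at y -40, 0, 40. Catch bracket: x -9..57, y 66..107, to z 89.
- cover (a joint): slide of the flat aluminium cover (100 x 119 x 4 mm, top at z 82.6 mm) in the safe's rails, in m: 0 fully shut against the front wall, 0.09 fully open, clear of the compartment; it opens along the safe's +x with about 2 N of friction and starts partly open. A steel striker finger on it stands out over the rail towards the catch.
- cover_grip (a point): middle of the black grip bar on the cover: 56 mm long along the safe's y, 12 mm thick along x, from z 82.6 to 102.6 mm; the point is at half its height and has the safe's axes. Cover shut: at x -24 mm, y 0 of the safe.
- catch (a joint): turn of the cam catch about the vertical, in rad: 0 free (tongue points away from the cover), growing counter-clockwise seen from above to 1.2 engaged (tongue behind the cover's striker, so the cover cannot open). A spring plunger resists with about 0.1 N m to half the turn; past it the knob snaps on. Unless the cover is shut, the tongue and the striker get in each other's way.
- catch_grip (a point): on the knob's axis at half the height of its bar grip: black bar 38 mm long, 11 mm thick, from z 99 to 113.5 mm. Axes turn with the knob; the bar's length lies along the point's own x turned by -0.56 rad about z. At catch 0 the point has the safe's axes. The axis stands at x 12, y 88 mm of the safe.
- graduate: clear measuring cylinder with an angular foot of 45 x 52 mm, 190 mm tall, standing loose. Origin at the centre of its underside. To be left alone.
- small_bottle: small brown bottle with a cap, 43 mm across, 82 mm tall, standing loose. Origin at the centre of its underside. To be left alone.
- film_can: film can with a snap cap, 34 mm across, 51 mm tall, standing loose. Origin at the centre of its underside. To be left alone.
- empty_spool: empty black film spool (thin core, no paper), 25 mm across the flanges, 63 mm tall, standing loose. Origin at the centre of its underside. To be left alone.
Mind the look-alikes: they are no part of the job. Leave any green or red look-alike of the roll alone.

How it is judged:
By the outcome, as a careful person would: the job done as asked, in the order asked, and still so for the second after the job is handed in, with the robot touching nothing.
It also fails if it takes over 72 s, if anything falls off the work surface, if the arm or the gripper's body presses on something with over 40 N, if the wrist force passes 120 N, or if a joint passes its speed limit or range.

## Robot

A 6-joint arm with a two-finger parallel gripper is mounted at the origin on a cart in front of the work surface, level with it; the furniture and walls round the work are solid. World frame = base frame: x ahead of the robot, y to its left, z up, the work surface at z = 0. Lengths are in m, angles in rad, forces in N, time in s.
With the tool pointing down it reaches from about 0.425 to 0.925 m from the base axis. Payload 12.5 kg.
Tool frame: the origin (TCP) lies on the centre line of the jaws, within the pads' length; the fingertips stand r.finger_overhang ahead of it and the grasp point (between the pads) lies 3 mm ahead of it (r.finger_overhang is the distance from the TCP to the fingertips, in m); z points along the fingers, y is the line along which they close (so a half turn about z gives the same grasp; the last joint's range is limited). The gripper opens to 85 mm and grips with 20 to 120 N. Pads are 22 mm wide; open, the fingers measure 114 mm over their backs; the gripper's body (76 mm by 85 mm) begins 54 mm behind the grasp point. The pads swing forward as they close: fully open they stand 13 mm farther back than shut.
Start: joints at [1.012, 0.491, 1.559, -0, 1.092, -0.106], TCP at [0.273, 0.562, 0.253] pointing down, gripper open.
Joint ranges: [-3.1, 3.1], [-0.84, 2.19], [0.05, 2.79], [-1.13, 4.28], [0.06, 2.93], [-2.69, 2.69]. Speed limits (rad/s): [2.22, 2.22, 2.79, 3.14, 3.14, 3.14].

## Interface

Orientations are given as [roll, pitch, yaw] about the fixed x, y, z axes, in that order (R = Rz(yaw) Ry(pitch) Rx(roll)).
In Python, from station import r gives the robot as it stands.
- The arm moves only by the tool carry_out, never from a script. Its argument "increments" is a list of rows, each a list of 7 numbers: the turn, a rotation vector about the tool's x, y, z in units of 5 degrees (1.0 is 5 degrees), then the shift along the tool's x, y, z in units of 25 mm (1.0 is 25 mm), then the opening, from -1 (shut) to 1 (fully open). In form: [[ax, ay, az, tx, ty, tz, claw], ...]. A call has 1 to 8 rows; each row shifts and turns the commanded pose from where the row before left it, along the tool's axes as they then stand; what a row does not reach is not made up. A row lasts 1/12 s, in which the tool goes at most 41.7 mm and 7.16 degrees, less where a joint would pass 70% of its speed; a pose out of reach is approached as far as the arm can. A call is refused whole if a number of a shift passes 1 or a number of a turn 1, either way. A call with a gripper value outside its range is refused whole. The fingers move at their own pace and stop on an object; the grip force is fixed at half the most. Time passes only in rows, so rows that do not move let the fingers close. It gives the time, the measured TCP pose, the force, the opening and the grip force at its end, in the units of the state.
- r.get_state(): the state, without advancing time (a new reading comes with each control period).
- r.get_image(name): name is "scene" or "top"; returns (picture, depth): 400x640x3 uint8, blue, green, red; 400x640 float32, m along the optical axis (not along the pixel's ray), 0 where there is no reading.
- r.camera_params(name): a dict with "vfov" (degrees; the focal length in pixels is half the picture's height over the tangent of half this angle, whatever the lens; pixels are square), "cx", "cy" (the principal point, pixels), "rvec" (rotation vector, rad) and "tvec" (3), from world to camera coordinates, as OpenCV has them. Camera axes: x right, y down, z forward; pixel columns grow to the right and rows downward; lengths in m; the calibration is good to about 2 mm. A picture is of the moment at which its call begins. camera_params takes no time and is no camera call.
- r.sign_off(): hands the job in; it is judged then, once.
The state is a dict: "time_s": time; "qpos": joint angles; "joint_vel": joint speeds; "effort": joint torques, N m; "position": TCP position; "tool_rot": TCP orientation; "force": force on the tool from outside, world axes, zero at the start; "wrist_torque": the same for the moment, N m; "grip_width": finger opening in m; "finger_force": force on a finger pad.
Only numpy, scipy, OpenCV 4.12 (cv2) and the standard library are available. Lean on these libraries where they do the work, as an engineer would, in place of code of your own. Each camera call takes 0.05 s, during which the arm holds its last target. There are 200 camera calls.

## Working session

There is one attempt and no reset: what is moved stays moved. The work goes in short steps, Python scripts to look and compute and a tool call to move; the robot and the scene stay as the last step left them, time stands still between calls to the robot, and variables do not carry over. Pictures are saved under pics/ and viewed, at most 10 in all, crops included, and the job is handed in when it is done.

Besides the shell and the picture viewer there is one more tool, called as name(argument=value, ...) on one line, values as JSON. carry_out: Moves the arm, as the interface text tells. Its arguments: {"type":"object","properties":{"increments":{"type":"array"}},"required":["increments"]}

```bash
mkdir -p pics; cat > h.py <<'E'
import numpy as np, cv2
from station import r
from scipy.spatial.transform import Rotation as R
def cam(n):
    p=r.camera_params(n); f=200/np.tan(np.radians(p["vfov"])/2)
    M=cv2.Rodrigues(np.array(p["rvec"],float))[0]; t=np.array(p["tvec"],float).ravel()
    return f,p["cx"],p["cy"],M,t
def ray(n,u,v,z):
    f,cx,cy,M,t=cam(n); o=-M.T@t; d=M.T@np.array([(u-cx)/f,(v-cy)/f,1]); return o+d*(z-o[2])/d[2]
def proj(n,P):
    f,cx,cy,M,t=cam(n); c=M@np.array(P,float)+t; return c[:2]/c[2]*f+[cx,cy]
def cloud(n,D):
    f,cx,cy,M,t=cam(n); v,u=np.mgrid[:400,:640]; C=np.stack([(u-cx)/f*D,(v-cy)/f*D,D],-1); W=(C-t)@M; W[D==0]=np.nan; return W
E
python3 - <<'E'
from h import *
for n in("scene","top"):
    i,d=r.get_image(n); cv2.imwrite(f"pics/{n}0.png",i); np.savez(f"{n}0.npz",i=i,d=d); f,cx,cy,M,t=cam(n); print(n,f,cx,cy,-M.T@t,M[2],(d>0).mean())
s=r.get_state(); print(s, r.finger_overhang)
E
```

```text
scene 479.0423831678252 317.52876038119325 194.4267708215628 [-0.14266111  0.14477685  1.01158142] [ 0.55150954 -0.33730651 -0.76292958] 0.9960234375
top 496.58585897754807 313.54052329765136 199.44215489471318 [ 0.45703529 -0.22915538  1.20108065] [ 0.07376365 -0.00201281 -0.99727372] 0.9959140625
{'time_s': 0.1, 'qpos': array([ 1.01238153e+00,  4.91464838e-01,  1.55940068e+00,  4.00624141e-06,
        1.09168076e+00, -1.05586450e-01]), 'joint_vel': array([ 0.00035742, -0.00154393, -0.0023923 ,  0.00011849,  0.00197085,
       -0.00032299]), 'effort': array([ 3.59940641e-03, -6.19448590e+01, -2.62029773e+01, -9.43475868e-06,
        2.88875941e-03,  3.61911520e-05]), 'position': array([0.27331968, 0.56186923, 0.25280337]), 'tool_rot': array([-3.14064472e+00, -1.04036138e-04,  2.68876241e+00]), 'force': array([0.73016044, 0.8783985 , 0.24977534]), 'wrist_torque': array([-0.0385527 , -0.03570806,  0.03756517]), 'finger_force': 0.0, 'grip_width': 0.0854081791490448} 0.022
```

View pics/scene0.png

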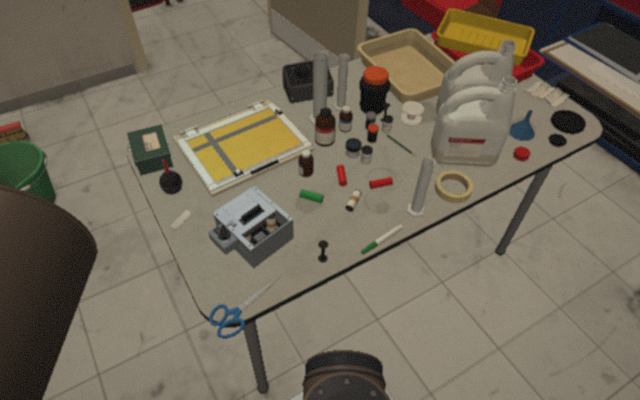

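View pics/top0.png

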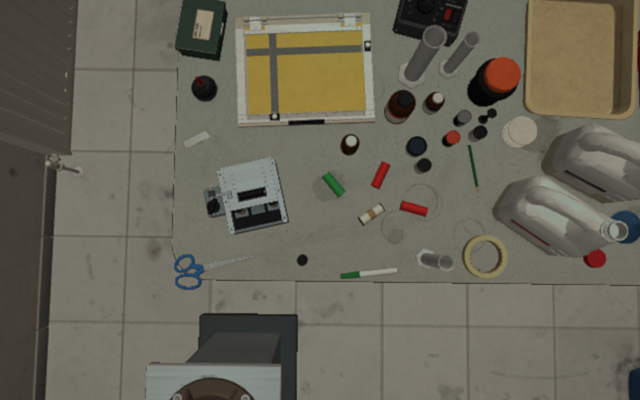

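The scene shows the safe at top pixel (252,195), with its catch to the left at (213,200) and its open cells at the bottom. The arm is out of the way. Roll candidates in the top view:
- White roll with a brown band at (371,214)
- Green at (333,184)
- Red at (380,175) and (413,208)
- White/green pen at (368,273)
- Empty spool, standing, at (302,260)

I choose the white one with the band at (371,214), and check it in a crop.

```bash
python3 - <<'E'
from h import *
z=np.load("top0.npz"); i,d=z["i"],z["d"]
a=cv2.resize(i[150:245,195:295],None,fx=5,fy=5,interpolation=cv2.INTER_CUBIC); b=cv2.resize(i[180:245,340:400],None,fx=5,fy=5,interpolation=cv2.INTER_CUBIC)
b=cv2.copyMakeBorder(b,0,a.shape[0]-b.shape[0],0,0,cv2.BORDER_CONSTANT); cv2.imwrite("pics/c0.png",np.hstack([a,b]))
W=cloud("top",d)
# roll by height & location
def rect(m):
    pts=W[m][:,:2].astype(np.float32); return len(pts),cv2.minAreaRect(pts*1000)
m=np.zeros(d.shape,bool); m[195:232,350:392]=1
m&=W[...,2]>0.009
print("roll",rect(m),np.nanmedian(W[m],axis=0), W[m][:,2].max())
m=np.zeros(d.shape,bool); m[145:245,195:295]=1
for lo,hi in((.07,.0815),(.0815,.0845),(.0845,.088),(.093,.106),(.107,.12)):
    k=m&(W[...,2]>lo)&(W[...,2]<hi); print(lo,hi,rect(k),np.nanmean(W[k],axis=0))
print("bench",np.nanmedian(W[255:265,260:290,2]))
for nm,(u,v) in dict(spool=(302,260),green=(333,184),red1=(380,175),red2=(413,208),bottle=(350,144)).items(): print(nm,W[v,u])
E
```

```text
roll (264, ((512.0098876953125, -369.2388610839844), (23.14273452758789, 63.42512130737305), 34.27897262573242)) [ 0.5114337  -0.36872908  0.02169068] 0.029489198169230197
0.07 0.0815 (923, ((543.8621215820312, -71.48468780517578), (152.0977020263672, 173.13607788085938), 13.271161079406738)) [ 0.55386605 -0.07575807  0.07939303]
0.0815 0.0845 (1206, ((543.7135009765625, -72.26983642578125), (151.85093688964844, 170.9274139404297), 13.718740463256836)) [ 0.56500244 -0.08282793  0.08297333]
0.0845 0.088 (833, ((543.7005615234375, -73.30520629882812), (150.392822265625, 169.9590606689453), 13.57992935180664)) [ 0.5558931  -0.08552568  0.0858454 ]
0.093 0.106 (244, ((531.1351928710938, -78.0724868774414), (169.95745849609375, 61.65671920776367), 87.44011688232422)) [ 0.5397942  -0.05780408  0.10031737]
0.107 0.12 (90, ((520.3417358398438, -8.046028137207031), (11.430708885192871, 37.378173828125), 73.15583801269531)) [ 0.52040842 -0.00832321  0.11250716]
bench 0.0005187089639977225
spool [ 0.40261752 -0.2069908   0.06364517]
green [ 0.58153928 -0.27738438  0.02460758]
red1 [ 0.60451889 -0.38917267  0.02535703]
red2 [ 0.52680538 -0.46784657  0.02483494]
bottle [ 0.6675203  -0.31281297  0.08242233]
```

View pics/c0.png

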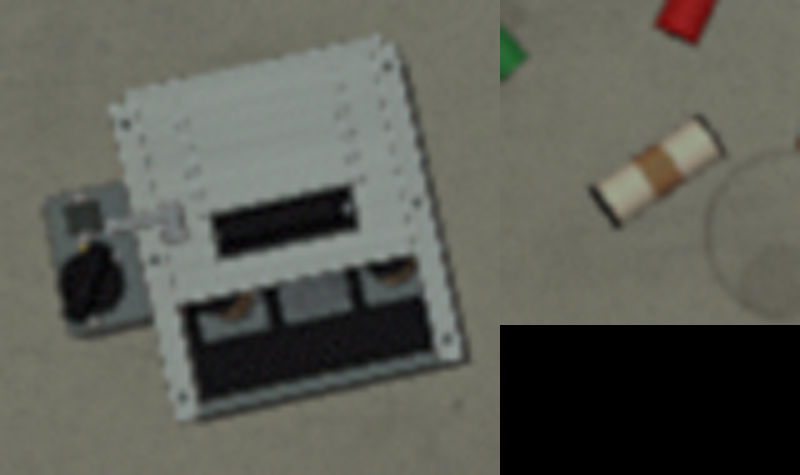

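The crop confirms the choice: a white roll with black flanges and a brown band, at top (371,214). The safe's middle cell is empty, with its felt visible at crop (315,295). The outer cells hold rolls.

```bash
cat >> h.py <<'E'
def delta(P,yaw_deg=None,tilt=None):
    "tool-frame units from the measured pose to point P (TCP), optionally after turning to a target rotation"
    s=r.get_state(); T=R.from_euler("xyz",s["tool_rot"]); p=s["position"]
    if yaw_deg is not None:
        G=R.from_euler("xyz",[np.pi,0,np.radians(yaw_deg)])
        if tilt: G=R.from_rotvec(np.radians(tilt)*np.array([np.cos(np.radians(yaw_deg-90)),np.sin(np.radians(yaw_deg-90)),0]))*G
        rv=(T.inv()*G).as_rotvec(degrees=True)/5; print("turn",rv.round(2)); T=G
    print("shift units",(T.inv().apply(np.array(P)-p)/.025).round(2),"pos",p.round(4),"rot",np.degrees(s["tool_rot"]).round(1),"F",s["force"].round(1),"w",round(s["grip_width"],4),"q",s["qpos"].round(2),"t",round(s["time_s"],2))
E
cat > safe.py <<'E'
from h import *
YAW=13.6
SO=np.array([.5315,-.0965])
def S(x,y,z):
    c,s=np.cos(np.radians(YAW)),np.sin(np.radians(YAW)); return np.array([SO[0]+c*x-s*y,SO[1]+s*x+c*y,z])
def inv(P):
    c,s=np.cos(np.radians(YAW)),np.sin(np.radians(YAW)); d=np.array(P[:2])-SO; return np.array([c*d[0]+s*d[1],-s*d[0]+c*d[1]])
E
python3 - <<'E'
from safe import *
z=np.load("top0.npz"); i,d=z["i"],z["d"]; W=cloud("top",d)
g=cv2.cvtColor(i,cv2.COLOR_BGR2GRAY)
m=np.zeros(d.shape,np.uint8); m[183:206,233:273]=1; m&=(g<60).astype(np.uint8)
n,l,st,ce=cv2.connectedComponentsWithStats(m); k=1+np.argmax(st[1:,4]); pts=np.argwhere(l==k)[:,::-1]
P=np.array([ray("top",u,v,.1026)[:2] for u,v in pts],np.float32); print("bar",st[k],cv2.minAreaRect(P*1000))
z2=(W[...,2]>.096)&(W[...,2]<.106); z2[:183]=0; z2[206:]=0; z2[:,:233]=0; z2[:,273:]=0
print("bar depth",cv2.minAreaRect((W[z2][:,:2]*1000).astype(np.float32)),inv(cv2.minAreaRect((W[z2][:,:2]).astype(np.float32))[0]), inv([.5203,-.008]))
B=S(-24,0,0)
E
```

```text
bar [238 187  28  14 231] ((548.6045532226562, -93.17875671386719), (18.63467788696289, 61.4302864074707), 13.372488021850586)
bar depth ((550.2359619140625, -91.48279571533203), (12.19015884399414, 55.555091857910156), 13.275606155395508) [0.01939034 0.00047091] [0.00992411 0.08865214]
```

```bash
sed -i 's/YAW=13.6/YAW=13.4/' safe.py; python3 - <<'E'
from safe import *
delta([.5502,-.0915,.16],103.4)
E
```

```text
turn [-1.000e-02  0.000e+00  1.013e+01]
shift units [-27.99   4.72   3.71] pos [0.2733 0.5619 0.2528] rot [-179.9   -0.   154.1] F [0.7 0.9 0.2] w 0.0854 q [ 1.01  0.49  1.56  0.    1.09 -0.11] t 0.1
```

carry_out(increments=[[0,0,1,0,0,0,0],[0,0,1,0,0,0,0],[0,0,1,0,0,0,0],[0,0,1,0,0,0,0],[0,0,1,0,0,0,0],[0,0,1,0,0,0,0],[0,0,1,0,0,0,0],[0,0,1,0,0,0,0]])

```text
time_s: 0.77
position: [0.2733, 0.5619, 0.253]
tool_rot: [-3.141, 0.0, 1.986]
force: [0.4, 0.8, 0.1]
grip_width: 0.0428
finger_force: 0.0
```

carry_out(increments=[[0,0,1,0,0,0,0],[0,0,1,0,0,0,0],[0,0,0.1,-1,0,0,0],[0,0,0,-1,0,0,0],[0,0,0,-1,0,0,0],[0,0,0,-1,0,0,0],[0,0,0,-1,0,0,0],[0,0,0,-1,0,0,0]])

```text
time_s: 1.43
position: [0.3087, 0.415, 0.2531]
tool_rot: [-3.141, 0.0, 1.808]
force: [-0.1, 0.8, 0.1]
grip_width: 0.0428
finger_force: 0.0
```

carry_out(increments=[[0,0,0,-1,0.3,0,0],[0,0,0,-1,0.3,0,0],[0,0,0,-1,0.3,0,0],[0,0,0,-1,0.3,0,0],[0,0,0,-1,0.3,0,0],[0,0,0,-1,0.3,0,0],[0,0,0,-1,0.3,0,0],[0,0,0,-1,0.3,0,0]])

```text
time_s: 2.1
position: [0.4144, 0.2347, 0.2532]
tool_rot: [-3.141, -0.0, 1.807]
force: [-0.7, 0.7, -0.2]
grip_width: 0.0426
finger_force: 0.0
```

carry_out(increments=[[0,0,0,-1,0.3,0,0],[0,0,0,-1,0.3,0,0],[0,0,0,-1,0.3,0,0],[0,0,0,-1,0.3,0.5,0],[0,0,0,-1,0.3,0.5,0],[0,0,0,-1,0.3,0.5,0],[0,0,0,-1,0.3,0.5,0],[0,0,0,-1,0.2,0.5,0]])

```text
time_s: 2.77
position: [0.5174, 0.0537, 0.19]
tool_rot: [3.142, -0.0, 1.807]
force: [0.7, 0.4, 0.6]
grip_width: 0.0425
finger_force: 0.0
```

carry_out(increments=[[0,0,0,-1,0,0.6,0],[0,0,0,-1,0,0.6,0],[0,0,0,-1,0,0,0],[0,0,0,-1,0,0,0],[0,0,0,0,0,0,0],[0,0,0,0,0,0,0]])

```text
time_s: 3.27
position: [0.5402, -0.0431, 0.1604]
tool_rot: [-3.141, -0.0, 1.805]
force: [-0.5, 0.5, 0.1]
grip_width: 0.0424
finger_force: 0.0
```

```bash
python3 - <<'E'
from safe import *
delta([.5502,-.0915,.108],103.4)
E
```

```text
turn [-0.01 -0.    0.01]
shift units [-1.98 -0.06  2.1 ] pos [ 0.5402 -0.0431  0.1604] rot [-180.    -0.   103.4] F [-0.5  0.5  0.1] w 0.0424 q [-0.2   0.49  1.86  0.    0.79 -0.44] t 3.27
```

carry_out(increments=[[0,0,0,-1,0,0,0],[0,0,0,-1,0,0,0],[0,0,0,0,0,0.7,0],[0,0,0,0,0,0.7,0],[0,0,0,0,0,0.6,0],[0,0,0,0,0,0.1,0],[0,0,0,0,0,0,-1],[0,0,0,0,0,0,-1]])

```text
time_s: 3.93
position: [0.5521, -0.0902, 0.1089]
tool_rot: [3.141, 0.0, 1.808]
force: [-0.2, -0.2, -0.3]
grip_width: 0.0195
finger_force: 0.0
```

carry_out(increments=[[0,0,0,0,0,0,-1],[0,0,0,0,0,0,-1],[0,0,0,0,0,0,-1]])

```text
time_s: 4.18
position: [0.5522, -0.0904, 0.1093]
tool_rot: [3.14, 0.0, 1.807]
force: [-0.1, 4.1, 7.1]
grip_width: 0.0104
finger_force: 61.2
```

```bash
python3 - <<'E'
from safe import *
s=r.get_state(); print(inv(s["position"]),s["finger_force"]); delta(S(.066,0,.108),103.4)
E
```

```text
[0.02154563 0.00108893] 61.227046251297
turn [0.02 0.   0.03]
shift units [-0.04  1.78  0.05] pos [ 0.5522 -0.0904  0.1093] rot [179.9   0.  103.5] F [-0.1  4.1  7.1] w 0.0104 q [-0.28  0.59  1.86  0.    0.7  -0.52] t 4.18
```

carry_out(increments=[[0,0,0,0,0.2,-0.05,-1],[0,0,0,0,0.3,0,-1],[0,0,0,0,0.3,0,-1],[0,0,0,0,0.3,0,-1],[0,0,0,0,0.3,0,-1],[0,0,0,0,0.3,0,-1],[0,0,0,0,0.2,0,-1],[0,0,0,0,0,0,-1]])

```text
time_s: 4.85
position: [0.5948, -0.0803, 0.1093]
tool_rot: [-3.131, -0.002, 1.809]
force: [-27.1, -8.0, 12.0]
grip_width: 0.0102
finger_force: 62.6
```

```bash
python3 - <<'E'
from safe import *
s=r.get_state(); print(inv(s["position"]),s["finger_force"]); delta(S(.066,0,.108),103.4)
E
```

```text
[0.06528365 0.00107397] 62.62112259864807
turn [-0.12 -0.03  0.05]
shift units [-0.04  0.03  0.05] pos [ 0.5948 -0.0803  0.1093] rot [-1.794e+02 -1.000e-01  1.036e+02] F [-27.1  -8.   12. ] w 0.0102 q [-0.24  0.63  1.75 -0.    0.77 -0.48] t 4.85
```

carry_out(increments=[[0,0,0,0,-0.05,0,-1],[0,0,0,0,0,0,-0.2],[0,0,0,0,0,0,-0.2],[0,0,0,0,0,-1,-0.2],[0,0,0,0,0,-1,-0.2],[0,0,0,0,0,-1,-0.2],[0,0,0,0,0,-1,0],[0,0,0,0,0,-1,0.2]])

```text
time_s: 5.52
position: [0.5979, -0.0801, 0.2365]
tool_rot: [3.139, 0.001, 1.808]
force: [-0.6, 0.0, -0.8]
grip_width: 0.0507
finger_force: 0.0
```

```bash
python3 - <<'E'
from safe import *
delta([.46,-.29,.14],124.3,-30); delta([.46,-.29,.2],124.3)
E
```

```text
turn [-1.06 -5.91 -4.06]
shift units [-1.39 -9.29  5.26] pos [ 0.5979 -0.0801  0.2365] rot [1.799e+02 1.000e-01 1.036e+02] F [-0.6  0.  -0.8] w 0.0507 q [-0.24  0.48  1.64 -0.    1.03 -0.48] t 5.52
turn [ 0.02  0.02 -4.15]
shift units [-3.83 -9.29  1.46] pos [ 0.5979 -0.0801  0.2365] rot [1.799e+02 1.000e-01 1.036e+02] F [-0.6  0.  -0.8] w 0.0507 q [-0.24  0.48  1.64 -0.    1.03 -0.48] t 5.52
```

carry_out(increments=[[0,0,-1,0,0,0,0],[0,0,-1,0,0,0,0],[0,0,-1,0,0,0,0],[0,0,-1,0,0,0,0],[0,0,-0.15,-0.4,-1,0,0],[0,0,0,-0.4,-1,0,0],[0,0,0,-0.4,-1,0,0],[0,0,0,-0.4,-1,0,0]])

```text
time_s: 6.18
position: [0.5369, -0.1703, 0.2352]
tool_rot: [3.14, 0.002, 2.17]
force: [0.1, -0.2, -0.7]
grip_width: 0.0428
finger_force: 0.0
```

carry_out(increments=[[0,0,0,-0.4,-1,0,0],[0,0,0,-0.4,-1,0,0],[0,0,0,-0.4,-1,0,0],[0,0,0,-0.4,-1,0.4,0],[0,0,0,-0.4,-1,0.4,0],[0,-1,0,0,0,0,0],[0,-1,0,0,0,0,0],[0,-1,0,0,0,0,0]])

```text
time_s: 6.85
position: [0.4624, -0.2822, 0.2154]
tool_rot: [3.14, 0.268, 2.168]
force: [0.4, -1.2, 0.7]
grip_width: 0.0429
finger_force: 0.0
```

carry_out(increments=[[0,-1,0,0,0,0,0],[0,-1,0,0,0,0,0],[0,-1,0,0,0,0,0],[0,0,0,0,0,0,0]])

```text
time_s: 7.18
position: [0.461, -0.2816, 0.2148]
tool_rot: [-3.137, 0.501, 2.169]
force: [0.8, -1.1, -0.2]
grip_width: 0.0431
finger_force: 0.0
```

```bash
python3 - <<'E'
from safe import *
i,d=r.get_image("top"); np.savez("top1.npz",i=i,d=d)
a=cv2.resize(i[150:245,195:295],None,fx=5,fy=5,interpolation=cv2.INTER_CUBIC); b=cv2.resize(i[170:265,340:400],None,fx=5,fy=5,interpolation=cv2.INTER_CUBIC)
cv2.imwrite("pics/c1.png",np.hstack([a,b]))
W=cloud("top",d); 
P=[.505,-.359,.0265]; delta(P,124.3,-30)
for y in(-40,0,40): print(y,proj("top",S(0,y/1000,.009)),proj("top",S(0,y/1000,.072)))
E
```

```text
turn [-0.05 -0.3   0.  ]
shift units [ 0.71 -0.29  8.29] pos [ 0.4613 -0.2819  0.2149] rot [-179.7   28.5  124.3] F [ 1.2 -0.4  0.2] w 0.0425 q [-0.59  0.33  2.07 -0.59  0.33 -0.67] t 7.23
-40 [273.55839155 200.75226051] [271.42175413 198.78727188]
0 [257.30160744 204.38314899] [254.26063126 202.61849556]
40 [241.02405837 208.01867525] [237.07637005 206.45488487]
```

View pics/c1.png

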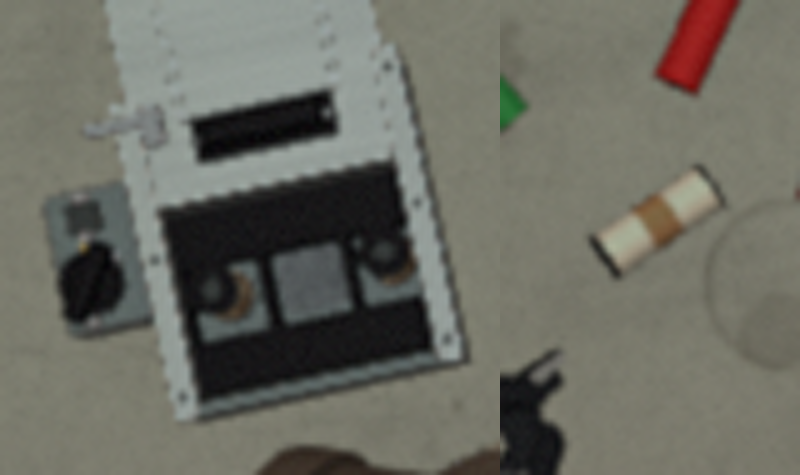

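The cover is fully open. The empty middle cell's felt is at crop (313,283), which is top px (257.6,206.6). The roll is undisturbed at top px (371.4,214.4), with the gripper beside it.

```bash
python3 - <<'E'
from safe import *
z=np.load("top1.npz"); i,d=z["i"],z["d"]; W=cloud("top",d)
g=i.max(2)
m=np.zeros(g.shape,np.uint8); m[197:216,249:267]=1; m&=(g>55).astype(np.uint8)
n,l,st,ce=cv2.connectedComponentsWithStats(m); k=1+np.argmax(st[1:,4]); pts=np.argwhere(l==k)[:,::-1]
P=np.array([ray("top",u,v,.009)[:2] for u,v in pts],np.float32); q=cv2.minAreaRect(P*1000); print("felt",st[k],q,inv(np.array(q[0])/1000),g[206,257],W[206,257])
m=(W[...,2]>.009)&(W[...,2]<.035); m[:195]=0;m[232:]=0;m[:,:350]=0;m[:,392:]=0
q=cv2.minAreaRect((W[m][:,:2]*1000).astype(np.float32)); print("roll",q)
print(ray("top",371.4,214.4,.022))
for nm,(u,v) in dict(stA=(195+222/5,150+290/5),stB=(195+385/5,150+250/5)).items(): P=ray("top",u,v,.072); print(nm,P,inv(P))
E
```

```text
felt [249 199  16  16 194] ((527.0821533203125, -95.50188446044922), (33.94231033325195, 32.95274353027344), 12.555458068847656) [-0.00406626  0.00199477] 88 [ 0.52760398 -0.09584466  0.0088752 ]
roll ((512.0725708007812, -369.2463073730469), (23.182485580444336, 63.587547302246094), 34.144683837890625)
[ 0.51043236 -0.36948641  0.022     ]
stA [ 0.5187783  -0.06296061  0.072     ] [-0.00460268  0.03557454]
stB [ 0.53801609 -0.13678202  0.072     ] [-0.00299658 -0.04069547]
```

carry_out(increments=[[0,-0.3,0,0.2,-0.1,0,0],[0,0,0,0.5,-0.2,1,0],[0,0,0,0,0,1,0],[0,0,0,0,0,1,0],[0,0,0,0,0,1,0],[0,0,0,0,0,1,0],[0,0,0,0,0,1,0],[0,0,0,0,0,0.5,0]])

```text
time_s: 7.9
position: [0.5038, -0.3508, 0.09]
tool_rot: [-3.136, 0.478, 2.167]
force: [-0.5, 0.9, -0.3]
grip_width: 0.0426
finger_force: 0.0
```

carry_out(increments=[[0,0,0,0,0,0.5,0],[0,0,0,0,0,0,0],[0,0,0,0,0,0,0]])

```text
time_s: 8.15
position: [0.507, -0.3543, 0.0826]
tool_rot: [-3.137, 0.474, 2.168]
force: [0.2, -0.4, 0.7]
grip_width: 0.0432
finger_force: 0.0
```

```bash
python3 - <<'E'
from safe import *
delta([.505,-.359,.0265],124.3,-30)
E
```

```text
turn [-0.06 -0.57 -0.01]
shift units [ 1.03 -0.17  2.  ] pos [ 0.507  -0.3543  0.0826] rot [-179.7   27.1  124.2] F [ 0.2 -0.4  0.7] w 0.0432 q [-0.66  0.64  1.98 -1.13  0.16 -0.17] t 8.15
```

carry_out(increments=[[0,0.9,0,0,0,-0.3,0],[0,0.9,0,0,0,-0.2,0],[0,0,0,0,0,0,0],[0,0,0,0,0,0,0]])

```text
time_s: 8.48
position: [0.5037, -0.3567, 0.0881]
tool_rot: [-3.12, 0.429, 2.165]
force: [0.5, -0.4, 0.4]
grip_width: 0.0427
finger_force: 0.0
```

```bash
python3 - <<'E'
from safe import *
delta([.5038,-.3572,.0268],124.2,-18)
E
```

```text
turn [-0.26  1.32 -0.04]
shift units [ 0.74 -0.01  2.34] pos [ 0.5037 -0.3567  0.0881] rot [-178.8   24.6  124.1] F [ 0.5 -0.4  0.4] w 0.0427 q [-0.67  0.63  1.96 -0.78  0.21 -0.52] t 8.48
```

carry_out(increments=[[0,0.7,0,0,0,0,0],[0,0.6,0,0,0,0,0],[0,0,0,0,0,0,0],[0,0,0,0,0,0,0]])

```text
time_s: 8.82
position: [0.5029, -0.358, 0.0874]
tool_rot: [-3.115, 0.34, 2.162]
force: [-1.1, 0.8, -0.6]
grip_width: 0.0425
finger_force: 0.0
```

```bash
python3 - <<'E'
from safe import *
delta([.5038,-.3572,.0268],124.2,-18)
E
```

```text
turn [-0.32  0.29 -0.06]
shift units [0.75 0.05 2.3 ] pos [ 0.5029 -0.358   0.0874] rot [-178.5   19.5  123.9] F [-1.1  0.8 -0.6] w 0.0425 q [-0.68  0.63  1.91 -0.42  0.31 -0.88] t 8.82
```

carry_out(increments=[[-0.3,0.3,0,0.4,0,0,0],[0,0,0,0.35,0.05,0.3,0],[0,0,0,0,0,0.6,0],[0,0,0,0,0,0.6,0],[0,0,0,0,0,0.3,0],[0,0,0,0,0,0,0]])

```text
time_s: 9.32
position: [0.5013, -0.3533, 0.0367]
tool_rot: [-3.141, 0.31, 2.163]
force: [-0.2, 0.4, -0.4]
grip_width: 0.0427
finger_force: 0.0
```

```bash
python3 - <<'E'
from safe import *
delta([.5038,-.3572,.0268],124.2,-18)
E
```

```text
turn [-0.02 -0.05 -0.05]
shift units [-0.06 -0.01  0.43] pos [ 0.5013 -0.3533  0.0367] rot [-180.    17.7  123.9] F [-0.2  0.4 -0.4] w 0.0427 q [-0.69  0.71  1.93 -0.41  0.22 -0.89] t 9.32
```

carry_out(increments=[[0,0,0,-0.05,0,0.2,0],[0,0,0,0,0,0.23,0],[0,0,0,0,0,0,-0.8],[0,0,0,0,0,0,-1],[0,0,0,0,0,0,-1],[0,0,0,0,0,0,-1]])

```text
time_s: 9.82
position: [0.5044, -0.3573, 0.0286]
tool_rot: [3.141, 0.311, 2.162]
force: [-0.7, -0.5, -0.4]
grip_width: 0.0213
finger_force: 58.7
```

carry_out(increments=[[0,0,0,0,0,-0.4,-1],[0,0,0,0,0,-1,-1],[0,0,0,0,0,-1,-1],[0,0,0,0,0,-1,-1],[0,0,0,0,0,0,-1]])

```text
time_s: 10.23
position: [0.4902, -0.3354, 0.1139]
tool_rot: [3.139, 0.315, 2.162]
force: [-0.2, -1.2, -0.7]
grip_width: 0.0215
finger_force: 58.9
```

```bash
python3 - <<'E'
from safe import *
delta([.46,-.32,.12],124.2,70)
E
```

```text
turn [ 0.06 17.61 -0.03]
shift units [ 0.64 -0.65  1.03] pos [ 0.4902 -0.3354  0.1139] rot [179.8  18.1 123.9] F [-0.2 -1.2 -0.7] w 0.0215 q [-0.68  0.57  1.94 -0.27  0.34 -1.03] t 10.23
```

carry_out(increments=[[0,1,0,0,0,-0.5,-1],[0,1,0,0,0,-0.5,-1],[0,1,0,0,0,-0.5,-1],[0,1,0,0,0,0,-1],[0,1,0,0,0,0,-1],[0,1,0,0,0,0,-1],[0,1,0,0,0,0,-1],[0,1,0,0,0,0,-1]])

```text
time_s: 10.9
position: [0.4853, -0.3289, 0.1463]
tool_rot: [3.139, -0.391, 2.164]
force: [0.6, 0.6, 0.0]
grip_width: 0.0213
finger_force: 58.8
```

carry_out(increments=[[0,1,0,0,0,0,-1],[0,1,0,0,0,0,-1],[0,1,0,0,0,0,-1],[0,1,0,0,0,0,-1],[0,1,0,0,0,0,-1],[0,1,0,0,0,0,-1],[0,0,0,0,0,0,-1]])

```text
time_s: 11.48
position: [0.4849, -0.3291, 0.1437]
tool_rot: [3.14, -0.918, 2.163]
force: [0.2, -0.0, -1.0]
grip_width: 0.0212
finger_force: 58.8
```

```bash
python3 - <<'E'
from safe import *
i,d=r.get_image("scene"); np.savez("sc1.npz",i=i,d=d); j,_=r.get_image("top")
cv2.imwrite("pics/s1.png",np.hstack([cv2.resize(i[130:270,270:430],None,fx=2.5,fy=2.5),cv2.resize(j[150:290,290:450],None,fx=2.5,fy=2.5)]))
delta([.46,-.32,.12],124.2,70)
E
```

```text
turn [ 0.06  3.58 -0.02]
shift units [-0.64 -0.63  1.15] pos [ 0.4851 -0.3289  0.145 ] rot [179.9 -52.1 124. ] F [ 0.1 -0.1  0. ] w 0.0214 q [-0.77  0.88  1.33  0.17  1.82 -1.4 ] t 11.58
```

View pics/s1.png

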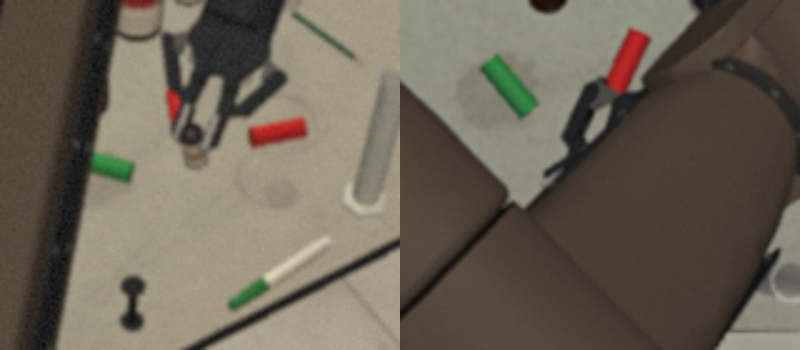

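The scene crop shows the roll held at (192,145), nearly upright, with nothing else touched. I finish the turn and move it inward to a clear patch.

carry_out(increments=[[0,1,0,0,0,0,-1],[0,1,0,0,0,0,-1],[0,1,0,0,0,0,-1],[0,1,0,0,0,0,-1],[0,0,0,0,0,0.5,-1],[0,0,0,0,0,0.5,-1],[0,0,0,0,0,0.5,-1],[0,0,0,0,0,0,-1]])

```text
time_s: 12.25
position: [0.4646, -0.2977, 0.1346]
tool_rot: [3.139, -1.259, 2.166]
force: [0.7, 0.6, 0.2]
grip_width: 0.0214
finger_force: 58.8
```

```bash
python3 - <<'E'
from safe import *
delta([.462,-.296,.052],124.2,72.2)
E
```

```text
turn [ 0.05  0.02 -0.01]
shift units [-3.11 -0.05  1.12] pos [ 0.4646 -0.2977  0.1346] rot [179.8 -72.1 124.1] F [0.7 0.6 0.2] w 0.0214 q [-0.77  0.99  1.34  0.22  2.05 -1.4 ] t 12.25
```

carry_out(increments=[[0,0,0,-0.8,0,0.3,-1],[0,0,0,-0.8,0,0.3,-1],[0,0,0,-0.8,0,0.3,-1],[0,0,0,-0.5,0,0.15,-1],[0,0,0,-0.2,0,0.05,-1],[0,0,0,0,0,0,-1],[0,0,0,0,0,0,-1]])

```text
time_s: 12.83
position: [0.4643, -0.2975, 0.0528]
tool_rot: [3.138, -1.259, 2.166]
force: [0.6, -0.3, -0.3]
grip_width: 0.0212
finger_force: 58.8
```

carry_out(increments=[[0,0,0,-0.06,0,0.02,-1],[0,0,0,-0.06,0,0.02,-1],[0,0,0,0,0,0,-1]])

```text
time_s: 13.08
position: [0.464, -0.2973, 0.0493]
tool_rot: [3.138, -1.259, 2.166]
force: [-0.4, 0.4, -0.6]
grip_width: 0.0214
finger_force: 58.8
```

```bash
python3 - <<'E'
from safe import *
delta([.462,-.296,.047],124.2,72.2)
i,d=r.get_image("scene"); np.savez("sc2.npz",i=i,d=d)
u,v=proj("scene",[.467,-.29,.03]).astype(int); print(u,v)
cv2.imwrite("pics/s2.png",cv2.resize(i[v-40:v+40,u-50:u+50],None,fx=6,fy=6,interpolation=cv2.INTER_CUBIC))
E
```

```text
turn [ 0.06  0.01 -0.01]
shift units [-0.06 -0.04  0.11] pos [ 0.464  -0.2973  0.0493] rot [179.8 -72.2 124.1] F [-0.4  0.4 -0.6] w 0.0214 q [-0.77  1.1   1.33  0.21  1.95 -1.43] t 13.08
337 219
```

View pics/s2.png

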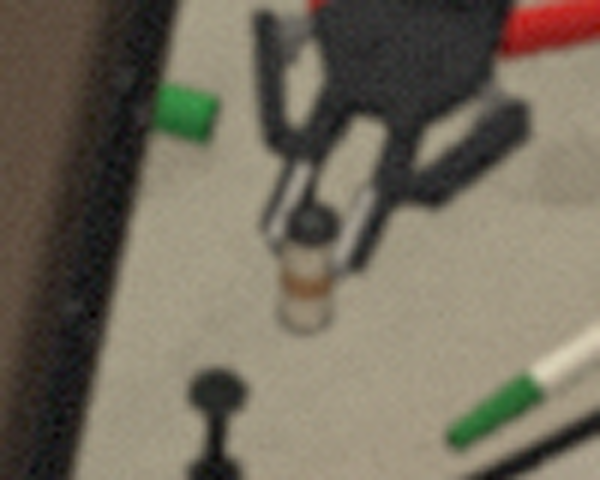

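The roll is upright in the jaws at crop (305,275), just above the bench. Next I lower it to contact and release.

carry_out(increments=[[0,0,0,-0.04,0,0.01,-1],[0,0,0,0,0,0,-1]])

```text
time_s: 13.3
position: [0.464, -0.2972, 0.0479]
tool_rot: [3.138, -1.26, 2.166]
force: [-0.1, -0.7, -0.9]
grip_width: 0.0211
finger_force: 58.8
```

carry_out(increments=[[0,0,0,-0.04,0,0.01,-1],[0,0,0,0,0,0,-1]])

```text
time_s: 13.47
position: [0.464, -0.2972, 0.0474]
tool_rot: [3.138, -1.261, 2.166]
force: [0.2, -0.6, 5.1]
grip_width: 0.0219
finger_force: 59.0
```

carry_out(increments=[[0,0,0,-0.04,0,0.01,-1],[0,0,0,0,0,0,-1]])

```text
time_s: 13.63
position: [0.464, -0.2973, 0.0473]
tool_rot: [3.137, -1.262, 2.167]
force: [0.3, -0.5, 11.9]
grip_width: 0.0214
finger_force: 59.2
```

carry_out(increments=[[0,0,0,0.04,0,-0.01,-1],[0,0,0,0,0,0,-0.3],[0,0,0,0,0,0,0],[0,0,0,0,0,0,0],[0,0,0,0,0,-0.5,0],[0,0,0,0,0,-1,0],[0,0,0,0,0,-1,0],[0,0,0,1,0,-0.5,0]])

```text
time_s: 14.3
position: [0.4998, -0.3515, 0.0906]
tool_rot: [-3.141, -1.263, 2.162]
force: [-1.5, 1.2, -0.3]
grip_width: 0.0424
finger_force: 0.0
```

carry_out(increments=[[0,0,0,1,0,0,0],[0,0,0,1,0,0,0],[0,0,0,1,0,0,0],[0,-1,0,1,0,0,0],[0,-1,0,1,0,0,0],[0,-1,0,0,0,0,0],[0,-1,0,0,0,0,0],[0,-1,0,0,0,0,0]])

```text
time_s: 14.97
position: [0.4771, -0.317, 0.2123]
tool_rot: [3.14, -0.819, 2.164]
force: [-0.3, 0.3, -0.5]
grip_width: 0.0427
finger_force: 0.0
```

carry_out(increments=[[0,-1,0,0,0,0,0],[0,-1,0,0,0,0,0],[0,-1,0,0,0,0,0],[0,-1,0,0,0,0,0],[0,-1,0,0,0,0,0],[0,-1,0,0,0,0,0],[0,-1,0,0,0,0,0],[0,-1,0,0,0,0,0]])

```text
time_s: 15.63
position: [0.477, -0.3169, 0.2121]
tool_rot: [3.14, -0.121, 2.163]
force: [0.6, -0.4, -0.5]
grip_width: 0.0427
finger_force: 0.0
```

```bash
python3 - <<'E'
from safe import *
i,d=r.get_image("scene"); np.savez("sc3.npz",i=i,d=d)
W=cloud("scene",d); m=(W[...,2]>.055)&(W[...,2]<.068)&(np.abs(W[...,0]-.455)<.04)&(np.abs(W[...,1]+.29)<.04)
print(m.sum(),np.nanmean(W[m],0),W[m].min(0),W[m].max(0))
j,dt=r.get_image("top"); V=cloud("top",dt); m=(V[...,2]>.055)&(V[...,2]<.068)&(np.abs(V[...,0]-.455)<.04)&(np.abs(V[...,1]+.29)<.04)
print(m.sum(),np.nanmean(V[m],0) if m.any() else 0)
u,v=proj("scene",[.455,-.284,.03]).astype(int); print(u,v)
cv2.imwrite("pics/s3.png",np.hstack([cv2.resize(i[v-40:v+40,u-50:u+50],None,fx=4,fy=4,interpolation=cv2.INTER_CUBIC),cv2.resize(j[190:270,280:380],None,fx=4,fy=4)]))
delta([.455,-.285,.16],124.2)
E
```

```text
73 [ 0.45388965 -0.28224782  0.06278729] [ 0.4423703  -0.29658789  0.05662512] [ 0.46757649 -0.2707985   0.06646145]
0 0
338 224
turn [ 0.01 -1.42 -0.05]
shift units [ 1.5  -0.02  2.1 ] pos [ 0.4765 -0.3157  0.2126] rot [179.9  -7.1 124. ] F [ 1.1 -0.4  0.2] w 0.043 q [-0.71  0.5   1.67  0.04  1.09 -1.33] t 15.73
```

View pics/s3.png

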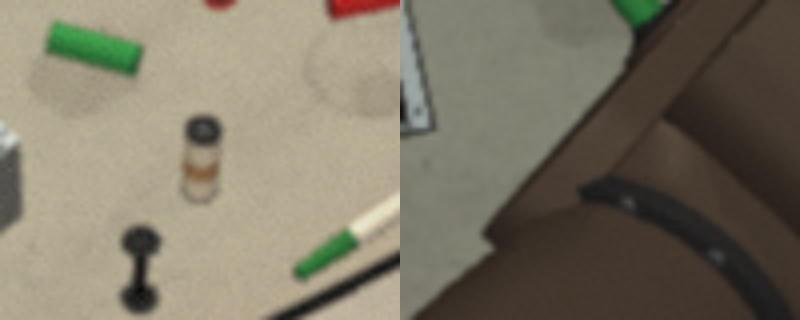

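The roll stands upright alone at crop (200,160), in a clear patch. I regrasp it from above.

carry_out(increments=[[0,-1,0,0,0,0,0],[0,-0.4,0,0,0,0,0],[0,0,1,0,0,0,0],[0,0,1,0,0,0,0],[0,0,1,0,0,0,0],[0,0,1,0,0,0,0],[0,0,0.1,0,0,0,0],[0,0,0,0,0,0,0]])

```text
time_s: 16.4
position: [0.477, -0.3171, 0.2114]
tool_rot: [-3.14, -0.006, 1.807]
force: [0.1, 0.4, 0.3]
grip_width: 0.0425
finger_force: 0.0
```

```bash
python3 - <<'E'
from safe import *
delta([.455,-.2838,.056],103.4)
E
```

```text
turn [-0.02 -0.07  0.02]
shift units [ 1.5  -0.55  6.22] pos [ 0.477  -0.3171  0.2114] rot [-179.9   -0.3  103.5] F [0.1 0.4 0.3] w 0.0425 q [-0.7   0.47  1.73  0.    0.95 -0.94] t 16.4
```

carry_out(increments=[[0,0,0,0.8,-0.3,0,0],[0,0,0,0.7,-0.25,0.5,0],[0,0,0,0,0,0.8,0],[0,0,0,0,0,0.8,0],[0,0,0,0,0,0.8,0],[0,0,0,0,0,0.5,0],[0,0,0,0,0,0,0]])

```text
time_s: 16.98
position: [0.4541, -0.2828, 0.1246]
tool_rot: [-3.138, -0.008, 1.807]
force: [-0.4, -0.0, -0.7]
grip_width: 0.0428
finger_force: 0.0
```

```bash
python3 - <<'E'
from safe import *
delta([.455,-.2838,.056],103.4)
E
```

```text
turn [-0.04 -0.09  0.03]
shift units [-0.05  0.03  2.74] pos [ 0.4541 -0.2828  0.1246] rot [-179.8   -0.5  103.6] F [-0.4 -0.  -0.7] w 0.0428 q [-0.68  0.54  1.9   0.    0.71 -0.92] t 16.98
```

carry_out(increments=[[0,0,0,-0.05,0.03,0.6,0],[0,0,0,0,0,0.7,0],[0,0,0,0,0,0.7,0],[0,0,0,0,0,0.5,0],[0,0,0,0,0,0.2,0],[0,0,0,0,0,0,0],[0,0,0,0,0,0,-1],[0,0,0,0,0,0,-1]])

```text
time_s: 17.65
position: [0.4561, -0.2844, 0.0605]
tool_rot: [3.141, -0.003, 1.806]
force: [-2.9, -0.8, 3.0]
grip_width: 0.022
finger_force: 58.5
```

carry_out(increments=[[0,0,0,0,0,0,-1],[0,0,0,0,0,0,-1],[0,0,0,0,0,0,-1]])

```text
time_s: 17.9
position: [0.456, -0.2844, 0.0605]
tool_rot: [3.141, -0.002, 1.805]
force: [-2.0, -0.3, 7.7]
grip_width: 0.0222
finger_force: 59.1
```

```bash
python3 - <<'E'
from safe import *
delta(S(-.004,.001,.18),103.4)
E
```

```text
turn [ 0.   -0.03  0.01]
shift units [ 6.65  4.52 -4.78] pos [ 0.456  -0.2844  0.0605] rot [ 1.800e+02 -1.000e-01  1.034e+02] F [-2.  -0.3  7.7] w 0.0222 q [-0.68  0.65  1.94  0.    0.56 -0.92] t 17.9
```

carry_out(increments=[[0,0,0,0,0,-0.6,-1],[0,0,0,0,0,-1,-1],[0,0,0,0,0,-1,-1],[0,0,0,0,0,-1,-1],[0,0,0,0,0,-1,-1],[0,0,0,0.9,0.6,-0.2,-1],[0,0,0,0.9,0.6,0,-1],[0,0,0,0.9,0.6,0,-1]])

```text
time_s: 18.57
position: [0.4843, -0.2077, 0.1809]
tool_rot: [3.14, -0.002, 1.804]
force: [0.8, -0.5, -1.3]
grip_width: 0.0222
finger_force: 58.8
```

carry_out(increments=[[0,0,0,0.9,0.6,0,-1],[0,0,0,0.9,0.6,0,-1],[0,0,0,0.9,0.6,0,-1],[0,0,0,0.9,0.6,0,-1],[0,0,0,0.35,0.3,0,-1],[0,0,0,0,0,0,-1],[0,0,0,0,0,0,-1]])

```text
time_s: 19.15
position: [0.5268, -0.0966, 0.1802]
tool_rot: [-3.141, -0.003, 1.806]
force: [-0.8, 0.2, -0.7]
grip_width: 0.0218
finger_force: 58.8
```

```bash
python3 - <<'E'
from safe import *
delta(S(-.004,.0005,.0695),103.4)
E
```

```text
turn [-0.   -0.04  0.02]
shift units [-0.02  0.02  4.43] pos [ 0.5268 -0.0966  0.1802] rot [-180.    -0.2  103.5] F [-0.8  0.2 -0.7] w 0.0218 q [-0.31  0.46  1.86  0.    0.83 -0.54] t 19.15
```

carry_out(increments=[[0,0,0,0,0,0.8,-1],[0,0,0,0,0,0.8,-1],[0,0,0,0,0,0.8,-1],[0,0,0,0,0,0.6,-1],[0,0,0,0,0,0.3,-1],[0,0,0,0,0,0,-1]])

```text
time_s: 19.65
position: [0.5259, -0.0973, 0.0963]
tool_rot: [-3.139, -0.005, 1.804]
force: [0.7, -0.2, 0.5]
grip_width: 0.0221
finger_force: 58.8
```

carry_out(increments=[[0,0,0,0,0,0.2,-1],[0,0,0,0,0,0.2,-1],[0,0,0,0,0,0.2,-1],[0,0,0,0,0,0,-1]])

```text
time_s: 19.98
position: [0.5264, -0.0964, 0.0821]
tool_rot: [-3.141, -0.004, 1.805]
force: [-0.7, -0.3, -0.5]
grip_width: 0.0221
finger_force: 58.8
```

```bash
python3 - <<'E'
from safe import *
i,d=r.get_image("scene"); u,v=proj("scene",S(0,0,.06)).astype(int)
cv2.imwrite("pics/s4.png",cv2.resize(i[v-50:v+50,u-60:u+60],None,fx=5,fy=5,interpolation=cv2.INTER_CUBIC))
delta(S(-.004,.0005,.0695),103.4)
E
```

```text
turn [-0.01 -0.04  0.  ]
shift units [-0.03  0.03  0.52] pos [ 0.5265 -0.0963  0.0824] rot [-180.    -0.2  103.4] F [ 0.2 -0.1 -0.7] w 0.0223 q [-0.31  0.61  1.93  0.01  0.6  -0.54] t 20.03
```

View pics/s4.png

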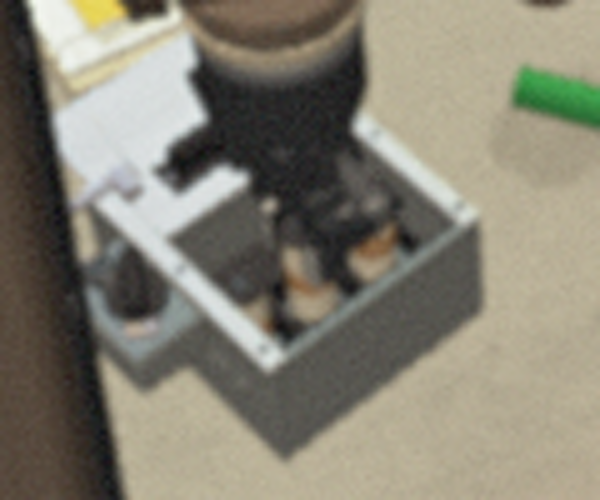

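The roll is between the two stored ones at crop (310,280). Its bottom is already below the insert's rim and there is no contact force. I lower it to the felt.

carry_out(increments=[[0,0,0,0,0,0.2,-1],[0,0,0,0,0,0.15,-1],[0,0,0,0,0,0.1,-1],[0,0,0,0,0,0,-1]])

```text
time_s: 20.37
position: [0.5264, -0.0962, 0.0707]
tool_rot: [-3.14, -0.004, 1.805]
force: [0.2, -0.2, -0.3]
grip_width: 0.0221
finger_force: 58.8
```

carry_out(increments=[[0,0,0,0,0,0.05,-1],[0,0,0,0,0,0,-1]])

```text
time_s: 20.53
position: [0.5266, -0.0962, 0.0699]
tool_rot: [-3.141, -0.004, 1.805]
force: [0.1, -0.1, -1.0]
grip_width: 0.0223
finger_force: 58.8
```

carry_out(increments=[[0,0,0,0,0,0.04,-1],[0,0,0,0,0,0,-1]])

```text
time_s: 20.7
position: [0.5267, -0.0963, 0.0695]
tool_rot: [-3.142, -0.003, 1.805]
force: [-1.1, 0.8, 5.8]
grip_width: 0.022
finger_force: 59.5
```

carry_out(increments=[[0,0,0,0,0,0,-0.6],[0,0,0,0,0,0,-0.3],[0,0,0,0,0,0,-0.3],[0,0,0,0,0,0,-0.3],[0,0,0,0,0,-0.4,-0.3],[0,0,0,0,0,-0.6,-0.3],[0,0,0,0,0,-1,-0.3],[0,0,0,0,0,-1,-0.3]])

```text
time_s: 21.37
position: [0.5264, -0.0964, 0.1451]
tool_rot: [-3.14, -0.004, 1.805]
force: [0.1, 1.2, 0.7]
grip_width: 0.0302
finger_force: 0.0
```

carry_out(increments=[[0,0,0,0,0,-1,0],[0,0,0,1,0,0,0],[0,0,0,1,0,0,0],[0,0,0,1,0,0,0],[0,0,0,1,0,0,0],[0,0,0,1,0,0,0],[0,0,0,1,0,0,0],[0,0,0,0,0,0,0]])

```text
time_s: 22.03
position: [0.4907, 0.0522, 0.1703]
tool_rot: [-3.141, -0.004, 1.807]
force: [0.9, -0.2, -0.2]
grip_width: 0.0425
finger_force: 0.0
```

```bash
python3 - <<'E'
from safe import *
i,d=r.get_image("scene"); u,v=proj("scene",S(0,0,.06)).astype(int); j,dt=r.get_image("top"); np.savez("top2.npz",i=j,d=dt)
cv2.imwrite("pics/s5.png",np.hstack([cv2.resize(i[v-50:v+50,u-40:u+40],None,fx=4,fy=4,interpolation=cv2.INTER_CUBIC),cv2.resize(j[150:250,195:295],None,fx=4,fy=4,interpolation=cv2.INTER_CUBIC)]))
W=cloud("top",dt); m=(W[...,2]>.06)&(W[...,2]<.077)
c=S(0,0,0); m&=(np.hypot(W[...,0]-c[0],W[...,1]-c[1])<.06)
n,l,st,ce=cv2.connectedComponentsWithStats(m.astype(np.uint8))
for k in range(1,n):
    if st[k,4]>20: P=np.median(W[l==k],0); print(st[k],P,inv(P))
delta(S(.066,.001,.108),103.4)
E
```

```text
[266 195  11  11  93] [ 0.53799071 -0.13455571  0.07181082] [-0.00250533 -0.03852388]
[249 200  11  11  93] [ 0.52577049 -0.09574948  0.07207156] [-0.0053996   0.00205789]
[232 203  11  10  93] [ 0.51887177 -0.0578385   0.07203241] [-0.00332471  0.04053554]
turn [ 0.   -0.04  0.03]
shift units [-6.02  2.82  2.49] pos [0.4919 0.0499 0.1703] rot [180.   -0.2 103.5] F [-0.6  0.3 -0.7] w 0.0427 q [-0.03  0.42  1.97  0.    0.76 -0.27] t 22.13
```

View pics/s5.png

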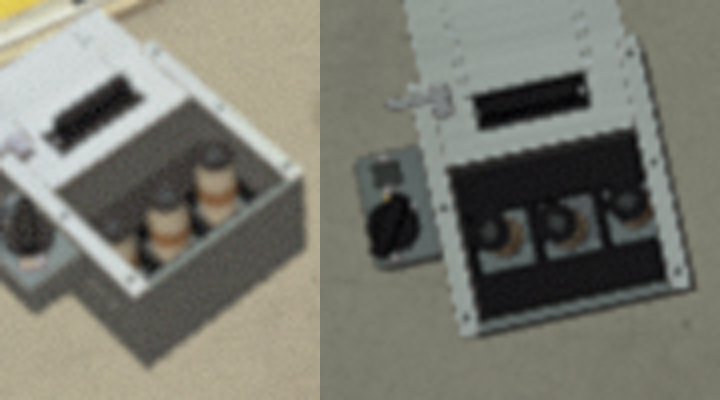

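All three rolls stand upright with their tops at z 72 mm, at top crop (500,237), (562,225) and (632,207). The cover is still fully open. Next I grip the bar and shut it.

carry_out(increments=[[0,0,0,-1,0.47,0,0],[0,0,0,-1,0.47,0,0],[0,0,0,-1,0.47,0,0],[0,0,0,-1,0.47,0,0],[0,0,0,-1,0.47,0,0],[0,0,0,-1,0.47,0,0],[0,0,0,0,0,0.5,0],[0,0,0,0,0,0.7,0]])

```text
time_s: 22.8
position: [0.5965, -0.083, 0.1398]
tool_rot: [3.139, -0.002, 1.802]
force: [-0.5, 0.3, -0.2]
grip_width: 0.0429
finger_force: 0.0
```

carry_out(increments=[[0,0,0,0,0,0.7,0],[0,0,0,0,0,0.45,0],[0,0,0,0,0,0,0],[0,0,0,0,0,0,-1],[0,0,0,0,0,0,-1],[0,0,0,0,0,0,-1],[0,0,0,0,0,0,-1],[0,0,0,0,0,0,-1]])

```text
time_s: 23.47
position: [0.5942, -0.0806, 0.1115]
tool_rot: [-3.14, -0.003, 1.805]
force: [-9.6, -4.6, 7.3]
grip_width: 0.0104
finger_force: 59.2
```

```bash
python3 - <<'E'
from safe import *
s=r.get_state(); print(inv(s["position"]),s["finger_force"]); delta(S(-.024,.001,.110),103.4)
E
```

```text
[0.06472474 0.00093137] 59.243536591529846
turn [-0.02 -0.04  0.01]
shift units [ 0.   -3.55  0.06] pos [ 0.5942 -0.0806  0.1115] rot [-179.9   -0.2  103.4] F [-9.6 -4.6  7.3] w 0.0104 q [-0.25  0.63  1.75  0.    0.77 -0.48] t 23.47
```

carry_out(increments=[[0,0,0,0,-0.2,-0.02,-1],[0,0,0,0,-0.4,0,-1],[0,0,0,0,-0.4,0,-1],[0,0,0,0,-0.4,0,-1],[0,0,0,0,-0.4,0,-1],[0,0,0,0,-0.4,0,-1],[0,0,0,0,-0.4,0,-1],[0,0,0,0,-0.3,0,-1]])

```text
time_s: 24.13
position: [0.5238, -0.0972, 0.1114]
tool_rot: [3.141, -0.003, 1.805]
force: [2.5, -0.9, 5.7]
grip_width: 0.0101
finger_force: 60.7
```

carry_out(increments=[[0,0,0,0,-0.3,0,-1],[0,0,0,0,-0.2,0,-1],[0,0,0,0,-0.15,0,-1],[0,0,0,0,0,0,-1],[0,0,0,0,0,0,-1]])

```text
time_s: 24.55
position: [0.5079, -0.101, 0.1114]
tool_rot: [-3.141, -0.004, 1.805]
force: [-1.9, -2.4, 8.9]
grip_width: 0.0105
finger_force: 61.1
```

```bash
python3 - <<'E'
from safe import *
s=r.get_state(); print(inv(s["position"]),s["finger_force"]); delta(S(-.024,.001,.110),103.4)
E
```

```text
[-0.02394996  0.00109942] 61.083197593688965
turn [-0.01 -0.04  0.  ]
shift units [-0.   -0.    0.06] pos [ 0.5079 -0.101   0.1114] rot [-180.    -0.2  103.4] F [-1.9 -2.4  8.9] w 0.0105 q [-0.33  0.54  1.96  0.    0.64 -0.56] t 24.55
```

carry_out(increments=[[0,0,0,0,-0.06,0,-1],[0,0,0,0,0,0,-1]])

```text
time_s: 24.72
position: [0.5068, -0.1012, 0.1114]
tool_rot: [3.141, -0.003, 1.805]
force: [1.1, -0.3, 7.9]
grip_width: 0.0103
finger_force: 60.9
```

carry_out(increments=[[0,0,0,0,-0.06,0,-1],[0,0,0,0,0,0,-1]])

```text
time_s: 24.88
position: [0.5062, -0.1014, 0.1114]
tool_rot: [3.139, -0.003, 1.805]
force: [6.5, 2.5, 3.9]
grip_width: 0.0101
finger_force: 60.5
```

carry_out(increments=[[0,0,0,0,-0.06,0,-1],[0,0,0,0,0,0,-1]])

```text
time_s: 25.05
position: [0.506, -0.1015, 0.1115]
tool_rot: [3.137, -0.002, 1.804]
force: [14.5, 7.3, -0.0]
grip_width: 0.0105
finger_force: 60.0
```

carry_out(increments=[[0,0,0,0,-0.04,0,-1],[0,0,0,0,0,0,-1]])

```text
time_s: 25.22
position: [0.5059, -0.1016, 0.1115]
tool_rot: [3.135, -0.002, 1.804]
force: [18.8, 10.6, -2.8]
grip_width: 0.0104
finger_force: 59.6
```

```bash
python3 - <<'E'
from safe import *
s=r.get_state(); print(inv(s["position"]),s["force"])
E
```

```text
[-0.02607735  0.00097148] [18.77045207 10.61851589 -2.82613244]
```

The cover is against its front stop: measured travel is 91 mm and the push force is rising. I release it and go to the knob.

carry_out(increments=[[0,0,0,0,0.1,0,-1],[0,0,0,0,0,0,-0.3],[0,0,0,0,0,0,-0.3],[0,0,0,0,0,0,-0.3],[0,0,0,0,0,-1,-0.3],[0,0,0,0,0,-1,-0.3],[0,0,0,0,0,-1,-0.3],[0,0,1,0,0,0,-0.2]])

```text
time_s: 25.88
position: [0.5067, -0.102, 0.1895]
tool_rot: [3.138, -0.001, 1.719]
force: [-0.1, -0.9, -0.2]
grip_width: 0.034
finger_force: 0.0
```

carry_out(increments=[[0,0,1,0,0,0,-0.2],[0,0,1,0,0,0,-0.2],[0,0,1,0,0,0,-0.2],[0,0,1,0,0,0,-0.2],[0,0,1,0,0,0,-0.2],[0,0,1,0,0,0,-0.2],[0,0,1,0,0,0,-0.2],[0,0,1,0,0,0,-0.2]])

```text
time_s: 26.55
position: [0.5054, -0.1016, 0.1855]
tool_rot: [-3.137, -0.002, 1.015]
force: [-0.1, 0.4, 0.0]
grip_width: 0.0342
finger_force: 0.0
```

carry_out(increments=[[0,0,1,0,0,0,-0.2],[0,0,1,0,0,0,-0.2],[0,0,1,0,0,0,-0.2],[0,0,1,0,0,0,-0.2],[0,0,1,0,0,0,-0.2],[0,0,1,0,0,0,-0.2],[0,0,1,0,0,0,-0.2],[0,0,1,0,0,0,-0.2]])

```text
time_s: 27.22
position: [0.5053, -0.1016, 0.1855]
tool_rot: [-3.137, 0.001, 0.317]
force: [0.5, 0.2, 0.3]
grip_width: 0.0342
finger_force: 0.0
```

carry_out(increments=[[0,0,1,0,0,0,-0.2],[0,0,1,0,0,0,-0.2],[0,0,1,0,0,0,-0.2],[0,0,1,0,0,0,-0.2],[0,0,1,0,0,0,-0.2],[0,0,1,0,0,0,-0.2],[0,0,1,0,0,0,-0.2],[0,0,0.4,0,0,0,-0.2]])

```text
time_s: 27.88
position: [0.5053, -0.1016, 0.1855]
tool_rot: [-3.139, 0.004, -0.33]
force: [0.4, -0.1, -0.1]
grip_width: 0.0342
finger_force: 0.0
```

```bash
python3 - <<'E'
from safe import *
i,d=r.get_image("top"); np.savez("top3.npz",i=i,d=d); W=cloud("top",d)
c=S(.012,.088,0); m=(W[...,2]>.108)&(W[...,2]<.12)&(np.hypot(W[...,0]-c[0],W[...,1]-c[1])<.03)
if m.sum()>20: q=cv2.minAreaRect((W[m][:,:2]*1000).astype(np.float32)); print(m.sum(),q,inv(np.array(q[0])/1000))
m=(W[...,2]>.096)&(W[...,2]<.106)&(np.hypot(W[...,0]-S(-.024,0,0)[0],W[...,1]-S(-.024,0,0)[1])<.035); print("bar px",m.sum(),inv(np.nanmean(W[m],0)) if m.any() else "")
delta(S(.0105,.0886,.124),-18.7)
E
```

```text
bar px 0 
turn [-0.03  0.04 -0.03]
shift units [-0.6  -3.75  2.46] pos [ 0.5054 -0.1016  0.1855] rot [-179.8    0.2  -18.9] F [0.  0.2 0.7] w 0.0341 q [-0.33  0.42  1.9   0.    0.82  1.57] t 27.93
```

carry_out(increments=[[0,0,0,-0.15,-0.95,0,-0.2],[0,0,0,-0.15,-0.95,0,-0.2],[0,0,0,-0.15,-0.95,0,-0.2],[0,0,0,-0.15,-0.9,0,-0.2],[0,0,0,0,0,0.7,-0.2],[0,0,0,0,0,0.6,-0.2],[0,0,0,0,0,0,-0.2],[0,0,0,0,0,0,-0.2]])

```text
time_s: 28.6
position: [0.5211, -0.0079, 0.1532]
tool_rot: [-3.139, 0.004, -0.324]
force: [0.0, 0.0, 0.5]
grip_width: 0.0339
finger_force: 0.0
```

```bash
python3 - <<'E'
from safe import *
delta(S(.0105,.0886,.124),-18.7)
E
```

```text
turn [-0.03  0.05  0.03]
shift units [ 0.   -0.    1.17] pos [ 0.5211 -0.0079  0.1532] rot [-179.9    0.3  -18.5] F [0.  0.  0.5] w 0.0339 q [-0.14  0.48  1.92  0.    0.75  1.75] t 28.6
```

carry_out(increments=[[0,0,0,0,0,0.6,-0.2],[0,0,0,0,0,0.4,-0.2],[0,0,0,0,0,0.15,-0.2],[0,0,0,0,0,0,-0.2],[0,0,0,0,0,0,-1],[0,0,0,0,0,0,-1],[0,0,0,0,0,0,-1],[0,0,0,0,0,0,-1]])

```text
time_s: 29.27
position: [0.5217, -0.0083, 0.1256]
tool_rot: [-3.139, 0.001, -0.324]
force: [-2.0, -5.3, 2.4]
grip_width: 0.0091
finger_force: 59.4
```

```bash
python3 - <<'E'
from safe import *
s=r.get_state(); print(inv(s["position"]),s["finger_force"],s["wrist_torque"]); delta(S(.0105,.0886,.124),-18.7)
E
```

```text
[0.01093171 0.08805914] 59.38521444797516 [-0.87040693  0.39002657  0.01229252]
turn [-0.03  0.02  0.03]
shift units [-0.03 -0.01  0.06] pos [ 0.5217 -0.0083  0.1256] rot [-1.799e+02  1.000e-01 -1.860e+01] F [-2.  -5.3  2.4] w 0.0091 q [-0.14  0.52  1.94  0.    0.68  1.75] t 29.27
```

The bar is gripped, with its width reading 9 mm against 11 mm nominal, the same offset as on the cover bar. I turn it counter-clockwise.

carry_out(increments=[[0,0,-0.6,0,0,0,-1],[0,0,-0.8,0,0,0,-1],[0,0,-0.8,0,0,0,-1],[0,0,-0.8,0,0,0,-1],[0,0,-0.8,0,0,0,-1],[0,0,-0.8,0,0,0,-1],[0,0,-0.8,0,0,0,-1],[0,0,-0.8,0,0,0,-1]])

```text
time_s: 29.93
position: [0.5215, -0.0084, 0.1256]
tool_rot: [-3.139, 0.001, 0.22]
force: [-3.0, -5.7, 3.6]
grip_width: 0.0091
finger_force: 59.5
```

carry_out(increments=[[0,0,-0.8,0,0,0,-1],[0,0,-0.8,0,0,0,-1],[0,0,-0.8,0,0,0,-1],[0,0,-0.8,0,0,0,-1],[0,0,-0.8,0,0,0,-1],[0,0,-0.8,0,0,0,-1],[0,0,-0.8,0,0,0,-1],[0,0,-0.8,0,0,0,-1]])

```text
time_s: 30.6
position: [0.5216, -0.0082, 0.1256]
tool_rot: [-3.139, -0.001, 0.779]
force: [-1.8, -4.6, 2.1]
grip_width: 0.009
finger_force: 59.5
```

carry_out(increments=[[0,0,-0.8,0,0,0,-1],[0,0,-0.8,0,0,0,-1],[0,0,0,0,0,0,-1],[0,0,0,0,0,0,-1]])

```text
time_s: 30.93
position: [0.5217, -0.0083, 0.1256]
tool_rot: [-3.139, -0.002, 0.914]
force: [-1.9, -4.2, 3.7]
grip_width: 0.0091
finger_force: 60.7
```

```bash
python3 - <<'E'
from safe import *
s=r.get_state(); print(inv(s["position"]),s["finger_force"],s["wrist_torque"]); delta(S(.0105,.0886,.124),50.1)
E
```

```text
[0.01087404 0.08811457] 60.70778489112854 [-0.90994572  0.4712127  -0.75325646]
turn [-0.03 -0.02  0.45]
shift units [-0.   -0.02  0.06] pos [ 0.5217 -0.0083  0.1256] rot [-1.798e+02 -1.000e-01  5.240e+01] F [-1.9 -4.2  3.7] w 0.0091 q [-0.14  0.52  1.94  0.    0.68  0.51] t 30.93
```

The knob has turned 71° and is at its stop, with the wrist torque up. I release, retreat and check.

carry_out(increments=[[0,0,0.4,0,0,0,-1],[0,0,0,0,0,0,-0.4],[0,0,0,0,0,0,-0.2],[0,0,0,0,0,0,-0.2],[0,0,0,0,0,-0.6,-0.2],[0,0,0,0,0,-1,-0.2],[0,0,0,0,0,-1,-0.2],[0,0,0,0,0,-1,-0.2]])

```text
time_s: 31.6
position: [0.5216, -0.0079, 0.216]
tool_rot: [-3.138, -0.002, 0.881]
force: [0.3, 0.0, 0.2]
grip_width: 0.0341
finger_force: 0.0
```

carry_out(increments=[[0,0,0,0,-1,-0.5,0],[0,0,0,0,-1,-0.5,0],[0,0,0,0,-1,0,0],[0,0,0,0,-1,0,0],[0,0,0,0,-1,0,0],[0,0,0,0,-1,0,0],[0,0,0,0,-1,0,0],[0,0,0,0,-1,0,0]])

```text
time_s: 32.27
position: [0.3666, 0.1199, 0.2407]
tool_rot: [-3.139, -0.002, 0.881]
force: [-0.3, -0.2, 0.3]
grip_width: 0.043
finger_force: 0.0
```

```bash
python3 - <<'E'
from safe import *
i,d=r.get_image("top"); W=cloud("top",d); j,_=r.get_image("scene")
c=S(.012,.088,0); m=(W[...,2]>.108)&(W[...,2]<.12)&(np.hypot(W[...,0]-c[0],W[...,1]-c[1])<.03)
q=cv2.minAreaRect((W[m][:,:2]*1000).astype(np.float32)); print(m.sum(),q)
m=(W[...,2]>.096)&(W[...,2]<.106)&(np.hypot(W[...,0]-S(-.024,0,0)[0],W[...,1]-S(-.024,0,0)[1])<.035); q=cv2.minAreaRect(W[m][:,:2].astype(np.float32)); print("bar",inv(q[0]))
cv2.imwrite("pics/e.png",np.hstack([cv2.resize(i[150:250,195:295],None,fx=4,fy=4,interpolation=cv2.INTER_CUBIC),cv2.resize(j[130:280,200:440],None,fx=1.65,fy=2.667)]))
s=r.get_state(); print(s["time_s"],s["position"])
E
```

```text
86 ((520.4945068359375, -8.5068359375), (36.631202697753906, 10.99504280090332), 49.60734939575195)
bar [-0.02594758  0.00081107]
32.3667 [0.36527542 0.12060462 0.2407375 ]
```

View pics/e.png

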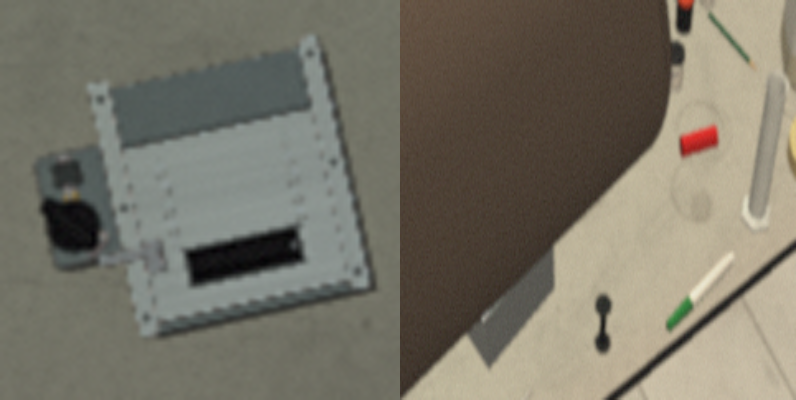

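The top crop shows the cover shut, with its bar at (245,257). The knob bar at (70,222) is at 49.6°, about 1.19 rad of turn, so the catch is engaged behind the striker. The spool and graduate still stand at scene crop (602,323) and (765,150).

```bash
python3 -c "
from station import r
print(r.sign_off())"
```

```text
the job is handed in; nothing more can be done
None
```

The exposed roll stands upright in the middle cell of the safe, the cover is fully shut over all three rolls, the catch is turned to about 1.19 of 1.2 rad so it holds the cover, and the job was handed in at about 32 s.

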